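# Lower a miniature case's lid shut on a finger

### The job

The blue lid of the grey miniature case stands open, leaning back on its hinge. Tip it forward past upright, catch it on a finger as it falls over, and let it down gently on the finger until the case is fully shut, without letting it slam and without pinching it. Leave the miniature and the glue tube in the case and the other things on the bench alone, and end clear of everything.

Things in the scene. Friction and masses are not known exactly. Their poses are not given: they have to be found in the camera images.
- mini_case: grey open-topped case fixed on the bench, 120 (its x) x 150 (its y) x 60 mm high, walls 5 mm; two compartments, one behind the other, a miniature in the front one, a glue tube in the rear. Origin: centre of its underside, on the bench; x points from its front (towards the robot, where the lid's tab comes down) to the hinged back, z up. Its yaw varies by up to 0.4 rad either way.
- case_hinge (a point): middle of the lid's hinge line, at [63, 0, 61] mm in the case's frame, axes as the case's; the hinge line runs along y. Lid: flat blue plate 5 mm thick, 152 mm wide, from 2 to 125 mm from the hinge line; in the middle of its free edge an orange tab, 60 mm wide and 5 mm thick, goes on to 153 mm.
- case_lid (a joint): lid angle in rad: 0 shut (level, rigid stop), pi/2 upright, 1.75 against its back stop, leaning away from the robot, where it stands at the start. Nearly free hinge, damping 0.025 N m s/rad: pushed past upright towards the robot, the lid falls shut in a second or two and slams unless held up. It weighs 0.10 to 0.14 kg.
- tab_tip (a point): middle of the free edge of the lid's orange tab, at half its thickness, 153 mm from the hinge line and 3 mm outward of it (above it when shut); x points along the lid from tab to hinge, z out of its outer face. Shut, the tab juts out 30 mm in front of the case, its underside 61 mm above the bench, with free air below: a finger in front of the case can go down under it.
- mini_near: half-painted white and blue miniature, 112 x 48 x 35 mm, lying loose in the front compartment along the case's y; origin under its middle. Leave alone.
- putty_tin: low grey tin with a yellow top, 54 mm across, 26 mm high, at the case's right front corner (seen from the robot); origin under its centre. Leave alone.
- paint_sky: sky-blue paint bottle, 25 mm across, 70 mm high, to the left on the mat; origin under its centre. Leave alone.
- glue_tube: small white glue tube lying loose in the rear compartment along the case's y, 21 x 79 x 14 mm; origin under its middle. Leave alone.
- glue_bottle: white and red glue bottle with a long nozzle, 36 mm across, 102 mm high, far left on the mat; origin under its centre. Leave alone.

How it is judged:
On the way, in this order (a step that is already met when the one before it is completed fails the run):
1. the lid has tipped over towards the robot and rests on a finger, caught (angle between 0.3 and 1.2 rad) (value of joint case_lid between 0.3 and 1.2 rad and contact force between the fingers and mini_case above 0.08 N and velocity of joint case_lid above -1.2 rad/s), for 0.2 s.
2. the finger still carries the lid when it is nearly shut (angle between 0.02 and 0.2 rad) (value of joint case_lid between 0.02 and 0.2 rad and contact force between the fingers and mini_case above 0.08 N), for 0.06 s.
At the end, for the whole second after the job is handed in: The lid is shut (angle under 0.02 rad), the miniature and the glue tube lie within 12 mm and the other bench things within 15 mm of where they were (value of joint case_lid below 0.02 rad and not (distance of putty_tin from where it was at the start of the episode above 0.015 m) and not (distance of paint_sky from where it was at the start of the episode above 0.015 m) and not (distance of glue_bottle from where it was at the start of the episode above 0.015 m) and not (distance of mini_near from where it was at the start of the episode above 0.012 m) and not (distance of glue_tube from where it was at the start of the episode above 0.012 m)); the robot touches nothing.
It fails at once if the lid slams: it falls faster than 1.2 rad/s within the last 0.15 rad (value of joint case_lid below 0.15 rad and velocity of joint case_lid below -1.2 rad/s).
It fails at once if the lid is pinched or forced (more than 15 N between fingers and case or lid) (contact force between the fingers and mini_case above 15 N).
It fails at once if the miniature or the glue tube in the case is moved by more than 12 mm (distance of any of mini_near, glue_tube from where it was at the start of the episode above 0.012 m).
It fails at once if another thing on the bench is moved by more than 15 mm (distance of any of putty_tin, paint_sky, glue_bottle from where it was at the start of the episode above 0.015 m).
It also fails if it takes over 48 s, if anything falls off the work surface, if the arm or the gripper's body presses on something with over 40 N, if the wrist force passes 120 N, or if a joint passes its speed limit or range.

### The arm

A 6-joint arm with a two-finger parallel gripper is mounted at the origin on a cart in front of the work surface, level with it; the furniture and walls round the work are solid. World frame = base frame: x ahead of the robot, y to its left, z up, the work surface at z = 0. Lengths are in m, angles in rad, forces in N, time in s.
With the tool pointing down it reaches from about 0.35 to 0.775 m from the base axis. Payload 5.5 kg.
Tool frame: the origin (TCP) lies at the very end of the fingers, on their centre line; the grasp point (between the pads) lies 19 mm behind it; z points along the fingers, y is the line along which they close (so a half turn about z gives the same grasp; the last joint's range is limited). The gripper opens to 85 mm and grips with 20 to 120 N. Pads are 22 mm wide; open, the fingers measure 114 mm over their backs; the gripper's body (76 mm by 85 mm) begins 54 mm behind the grasp point. The pads swing forward as they close: fully open they stand 13 mm farther back than shut.
Start: joints at [1.176, 0.313, 0.046, 1.304, 0, 1.431], TCP at [0.145, 0.556, 0.231] pointing down, gripper open.
Joint ranges: [-2.76, 2.76], [-0.86, 1.69], [-1.03, 1.26], [-2.2, 2.34], [-1.47, 1.5], [-3.14, 3.14]. Speed limits (rad/s): [2.57, 2.57, 3.14, 3.14, 3.14, 3.14].

### API

Orientations are given as a unit quaternion [w, x, y, z].
In Python, from workcell import env, viewer, nets gives the robot as it stands. The module is installed in compiled form; this text tells all that it offers.
- The arm moves only by the tool creep_tool, called after "Emit:" as a command line: name --argument value ..., lists and objects as JSON in quotes. Schema: {"type":"object","properties":{"rows":{"type":"string"},"finger_gap":{"type":"number"},"grip_n":{"type":"number"},"only":{"type":"string"},"quiet":{"type":"boolean"},"lines":{"type":"string"}},"required":["rows"],"additionalProperties":false}. rows is a string of 1 to 8 rows, parted by a bar, with the numbers parted by commas; each row has 6 numbers: dx, dy, dz in m, then a rotation vector rx, ry, rz in rad; each row is the pose to reach, as a shift and turn from the pose commanded when the call began, along the tool's axes at that moment; what a row does not reach only later rows make up. A row lasts 1/8 s, in which the tool goes at most 0.0625 m and 0.188 rad, less where a joint would pass 70% of its speed; a pose out of reach is approached as far as the arm can. finger_gap is the finger opening in m, set as the call begins (left out keeps the last). The fingers move at their own pace and stop on an object; grip_n is the grip in N (left out, the last holds). Time passes only in rows, so rows that do not move let the fingers close. The tool returns the time, the measured TCP pose, the force, the opening and the grip force at its end. only (a regular expression) keeps the lines of the reply that match it, lines (a string "A,B") keeps lines A to B, and quiet returns only ok. Input that does not fit is refused with a message, and nothing moves.
- env.get_state(): the state, without advancing time (a new reading comes with each control period).
- viewer.read_camera(name): name is "scene" or "top" or "wrist"; returns a dict with "image" (384x512x3 uint8, red, green, blue), "K" (3x3 intrinsics, pixels), "R" (3x3) and "t" (3): a world point X has camera coordinates R X + t. Camera axes: x right, y down, z forward; pixel columns grow to the right and rows downward; lengths in m; the calibration is good to about 2 mm. A picture is of the moment at which its call begins. There is no depth.
- env.hand_in(): hands the job in; it is judged then, once.
Trained networks look in a picture, given as the dict that the camera call returned (one of the last four; its "shot" number tells which), for a name from the list of things; names that differ only in an ending like _2 or _b are one class to them, and where a whole thing is asked for, a point or a joint stands for the part that bears it (a point fixed in the world has none). Each returns a list of dicts, best first, with "confidence" (0 to 1); they miss things now and then, are a little off and sometimes report something else, mostly with a low value. They report only what shows in the picture. A call takes as long as a camera call.
- nets.outline_of(label, picture): "region" (384x512 bool, what is visible of it) and "box" ([left, top, right, bottom] in pixels, round what is visible of it).
The state is a dict: "clock": time; "joint_pos": joint angles; "qvel": joint speeds; "tau": joint torques, N m; "tcp_pos": TCP position; "orientation": TCP orientation; "wrist_force": force on the tool from outside, world axes, zero at the start; "ft_torque": the same for the moment, N m; "finger_gap": finger opening in m; "grip_force": force on a finger pad.
Only numpy, scipy, OpenCV 4.12 (cv2) and the standard library are available. Lean on these libraries where they do the work, as an engineer would, in place of code of your own. Each camera call takes 0.05 s, during which the arm holds its last target. There are 200 camera calls.

## Working session

There is one attempt and no reset: what is moved stays moved. The work goes in short steps, Python scripts to look and compute and a tool call to move; the robot and the scene stay as the last step left them, time stands still between calls to the robot, and variables do not carry over. Pictures are saved under pics/ and viewed, at most 10 in all, crops included, and the job is handed in when it is done.

```bash
mkdir -p pics; python3 - <<'E'
from workcell import env, viewer, nets
import cv2, numpy as np
s=env.get_state(); print(s['clock'],s['tcp_pos'],s['orientation'])
ims=[]
for c in("scene","top"):
    p=viewer.read_camera(c); ims.append(p["image"])
    print(c,p['K'].tolist(),p['R'].round(4).tolist(),p['t'].round(4).tolist())
    for l in ("mini_case","case_lid","tab_tip","mini_near","putty_tin","paint_sky"):
        for r in nets.outline_of(l,p)[:1]:
            m=r['region']; ys,xs=np.nonzero(m)
            print(l,round(r['confidence'],2),r['box'],xs.mean().round(1),ys.mean().round(1), cv2.minAreaRect(np.c_[xs,ys].astype(np.float32)))
    cv2.imwrite(f"pics/{c}0.png",cv2.resize(p["image"][:,:,::-1],(800,600),interpolation=cv2.INTER_CUBIC))
E
```

```text
0.0 [0.14472464 0.55594505 0.23039251] [-2.53626648e-04  1.27036000e-01  9.91897668e-01 -8.97940882e-04]
scene [[419.64405724914263, 0.0, 260.8952462509746], [0.0, 419.64405724914263, 189.80706166664743], [0.0, 0.0, 1.0]] [[0.7884, -0.6152, 0.0015], [-0.4114, -0.5291, -0.7421], [0.4573, 0.5845, -0.6702]] [-0.3418, 0.3679, 0.5827]
mini_case 0.57 [264.8, 150.6, 373.7, 286.5] 321.9 222.6 ((323.2870178222656, 223.55728149414062), (96.89684295654297, 137.69207763671875), 50.27389144897461)
case_lid 0.93 [322.6, 150.6, 375.8, 247.5] 347.1 196.1 ((346.7434387207031, 198.65310668945312), (53.75173568725586, 92.17860412597656), 19.358993530273438)
tab_tip 0.94 [319.1, 148.2, 375.5, 248.4] 347.4 195.8 ((346.8936767578125, 197.9977264404297), (52.6702766418457, 91.41622924804688), 19.653823852539062)
mini_near 0.82 [284.3, 231.2, 303.6, 262.0] 291.7 248.9 ((289.9063415527344, 247.25991821289062), (33.89299774169922, 16.474828720092773), 57.38075256347656)
putty_tin 0.88 [267.0, 292.2, 301.5, 323.3] 282.6 310.1 ((283.0, 310.5), (31.0, 30.0), 90.0)
paint_sky 0.78 [199.5, 158.6, 211.3, 182.6] 204.
[... 433 characters left out ...]
.79 [308.1, 127.5, 392.1, 175.2] 347.2 150.1 ((349.18145751953125, 150.2537384033203), (84.27368927001953, 33.37774658203125), 21.317913055419922)
tab_tip 0.89 [306.1, 130.3, 389.1, 175.9] 347.9 150.1 ((349.4977111816406, 150.39439392089844), (85.82991790771484, 33.594017028808594), 22.71441078186035)
mini_near 0.98 [294.3, 189.7, 343.7, 219.5] 322.9 206.4 ((319.952392578125, 206.09754943847656), (52.466773986816406, 21.459495544433594), 17.878694534301758)
putty_tin 0.91 [353.3, 244.4, 378.6, 266.1] 365.7 253.8 ((366.0, 254.0), (24.0, 26.0), 90.0)
paint_sky 0.72 [171.7, 134.5, 190.7, 153.6] 179.8 143.5 ((179.74998474121094, 143.75001525878906), (21.92030906677246, 16.970561981201172), 45.0)
```

View pics/scene0.png

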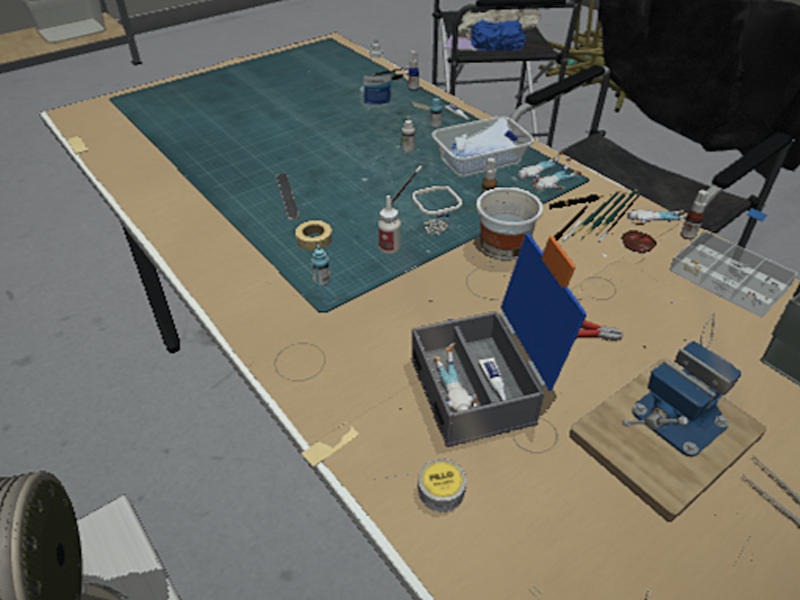

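View pics/top0.png

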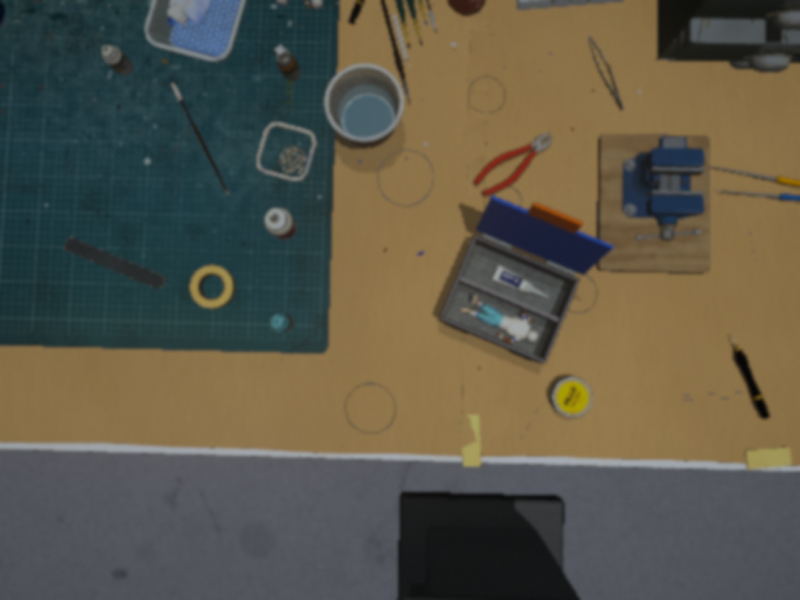

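The scene picture (800x600) shows the grey case at about (480,375) with the blue lid leaning back and its orange tab at (560,258). The tin is at (443,485). In the top picture the case centre is near (510,305), yawed, with the tab at (555,215) and the tin at (571,396). Next I fit the case pose to both outlines.

```bash
cat > fit.py <<'E'
from workcell import env, viewer, nets
import cv2, numpy as np
from scipy.optimize import minimize
def pts(p,X): 
    c=X@p['R'].T+p['t']; q=c@p['K'].T; return q[:,:2]/q[:,2:]
def case2w(v,X):
    c,s=np.cos(v[2]),np.sin(v[2]); X=np.atleast_2d(X)
    return np.c_[v[0]+c*X[:,0]-s*X[:,1], v[1]+s*X[:,0]+c*X[:,1], X[:,2]]
def lidpt(th,r,y,n):  # n outward
    return [.063-r*np.cos(th)+n*np.sin(th), y, .061+r*np.sin(th)+n*np.cos(th)]
BOX=np.array([[x,y,z] for x in(-.06,.06) for y in(-.075,.075) for z in(0,.06)])
def slab(th,r0,r1,w): return np.array([lidpt(th,r,y,n) for r in(r0,r1) for y in(-w,w) for n in(.0005,.0055)])
S=4
def fill(m,p,X):
    h=cv2.convexHull((pts(p,X)*S).astype(np.float32)).round().astype(int); cv2.fillConvexPoly(m,h,1)
def render(v,p,th,parts):
    m=np.zeros((384*S,512*S),np.uint8)
    if 'box' in parts: fill(m,p,case2w(v,BOX))
    fill(m,p,case2w(v,slab(th,.002,.125,.076))); fill(m,p,case2w(v,slab(th,.125,.153,.03)))
    return cv2.resize(m.astype(np.float32),(512,384),interpolation=cv2.INTER_AREA)
E
python3 - <<'E'
from fit import *
P=[viewer.read_camera(c) for c in("scene","top")]
M=[(p,[nets.outline_of("case_lid",p)[0]['region'],nets.outline_of("mini_case",p)[0]['region']]) for p in P]
def cost(v,sel=(0,1)):
    e=0
    for i in sel:
        p,(l,c)=M[i]
        u=(l|c).astype(float); l=l.astype(float)
        e+=np.abs(render(v,p,1.75,['box'])-u).sum()/u.sum()
        e+=np.abs(render(v,p,1.75,[])-l).sum()/l.sum()
    return e
def init(p,u,z):
    d=p['R'].T@np.linalg.inv(p['K'])@np.array([*u,1]); o=-p['R'].T@p['t']; return o+d*(z-o[2])/d[2]
print("tin",init(P[1],(365.7,253.8),.026)); x0=init(P[1],(326,195),.06)
for sel in((0,1),(0,),(1,)):
    b=min((minimize(cost,[x0[0],x0[1],y],args=(sel,),method='Nelder-Mead',options=dict(initial_simplex=[[x0[0],x0[1],y],[x0[0]+.02,x0[1],y],[x0[0],x0[1]+.02,y],[x0[0],x0[1],y+.15]],xatol=1e-4,fatol=1e-4)) for y in(-.35,-.15)),key=lambda r:r.fun)
    print(sel,b.x.round(4),b.fun)
    if sel==(0,1): v=b.x
np.save('v.npy',v)
for n,p in zip("st",P):
    im=p['image'][:,:,::-1].copy()
    for X in (BOX[1::2][[0,1,3,2]],slab(1.75,.002,.125,.076)[::2][[0,1,3,2]],slab(1.75,.125,.153,.03)[::2][[0,1,3,2]]):
        pass
        cv2.polylines(im,[(pts(p,case2w(v,X))*16).round().astype(int)],True,(0,255,0),1,cv2.LINE_AA,4)
    im=im[110:310,230:430]; globals()['i'+n]=cv2.resize(im,(400,400),interpolation=cv2.INTER_CUBIC)
cv2.imwrite('pics/fit.png',np.hstack([i_ for i_ in (globals()['is'],globals()['it'])]))
E
```

```text
tin [ 0.43340636 -0.05983502  0.026     ]
(0, 1) [ 0.5594  0.0284 -0.3828] 0.41561943650407607
(0,) [ 0.561   0.0299 -0.391 ] 0.1761190774337975
(1,) [ 0.5587  0.0277 -0.3745] 0.2178149398456762
```

View pics/fit.png

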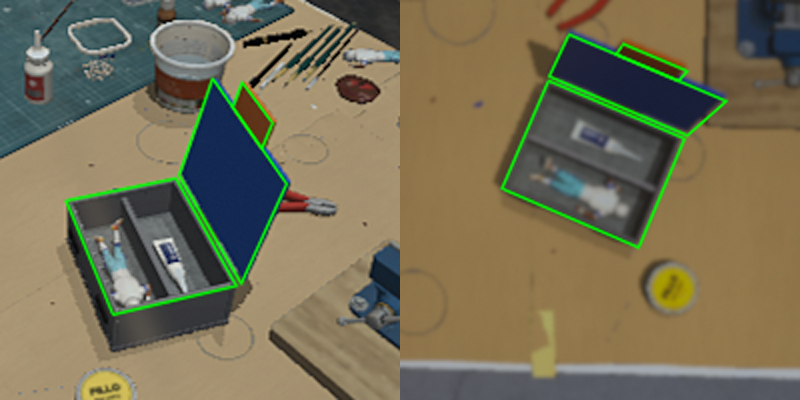

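Set opening 0.045 at first call.

The overlay fits well in both views: tab, lid and case rim all coincide with the picture. Plan: straddle the tab with the fingers 45 mm apart. The rear finger tips the lid over, and the front finger catches it and carries it down while the tool tilts forward. First I move in front of the case and check that the tilted end pose can be reached.

Emit:
creep_tool --rows "-0.418,-0.394,-0.02,0,0,1.698 | -0.418,-0.394,-0.02,0,0,1.698 | -0.418,-0.394,-0.02,0,0,1.698 | -0.418,-0.394,-0.02,0,0,1.698 | -0.418,-0.394,-0.02,0,0,1.698 | -0.418,-0.394,-0.02,0,0,1.698 | -0.418,-0.394,-0.02,0,0,1.698 | -0.418,-0.394,-0.02,0,0,1.698" --finger_gap 0.045 --grip_n 20

```text
clock: 2.0
tcp_pos: [0.4114, 0.1313, 0.2492]
orientation: [0.0, 0.771, 0.637, 0.001]
wrist_force: [2.4, 0.8, -0.2]
finger_gap: 0.045
grip_force: 0.0
```

```bash
cat > go.py <<'E'
# usage: delta(theta, alpha, s, gapoff): shift/turn in current tool axes to the pose with the tab edge on the front finger
from fit import *
from scipy.spatial.transform import Rotation as Ro
v=np.load('v.npy')
def pose(E,alpha,s,h):
    c,n=np.cos(v[2]),np.sin(v[2]); xc=np.array([c,n,0]); yc=np.array([-n,c,0]); Z=np.array([0,0,1.])
    y=np.cos(alpha)*xc+np.sin(alpha)*Z; z=np.sin(alpha)*xc-np.cos(alpha)*Z
    return case2w(v,E)[0]+h*y+s*z, Ro.from_matrix(np.c_[yc,y,z])
def cur():
    s=env.get_state(); q=s['orientation']; return s['tcp_pos'],Ro.from_quat([q[1],q[2],q[3],q[0]])
def rel(T,base=None):
    p,R=base or cur(); return np.r_[R.inv().apply(T[0]-p),(R.inv()*T[1]).as_rotvec()].round(4).tolist()
def at(th,alpha,s=.025,h=.0225): return pose(lidpt(th,.153,0,.0005),alpha,s,h)
E
python3 - <<'E'
from go import *
s=env.get_state(); print(s['clock'],s['joint_pos'],s['finger_gap'])
T=at(0,.8); T[0][2]+=.025; print(T[0],rel(T))
E
```

```text
2.0 [ 1.22396673e-01  2.90177540e-02 -2.55555374e-01  1.28478374e+00
  2.70487937e-04  1.88343096e+00] 0.04495745446378209
[0.50707716 0.04950977 0.08522284] [-0.0623, 0.1092, 0.1641, -0.7963, -0.0778, 0.1818]
```

Emit:
creep_tool --rows "-0.062,0.109,0.164,-0.796,-0.078,0.182 | -0.062,0.109,0.164,-0.796,-0.078,0.182 | -0.062,0.109,0.164,-0.796,-0.078,0.182 | -0.062,0.109,0.164,-0.796,-0.078,0.182 | -0.062,0.109,0.164,-0.796,-0.078,0.182 | -0.062,0.109,0.164,-0.796,-0.078,0.182 | -0.062,0.109,0.164,-0.796,-0.078,0.182"

```text
clock: 2.88
tcp_pos: [0.5243, 0.0646, 0.0987]
orientation: [0.317, 0.767, 0.519, 0.205]
wrist_force: [-0.9, -0.8, 0.0]
finger_gap: 0.0451
grip_force: 0.0
```

```bash
python3 - <<'E'
from go import *
s=env.get_state(); print(s['clock'],s['joint_pos'],s['wrist_force'])
T=at(0,.8); print(rel(T))
p=viewer.read_camera("scene"); w=viewer.read_camera("wrist")
cv2.imwrite('pics/dry.png',np.hstack([cv2.resize(p['image'][110:350,210:430],(400,436)),cv2.resize(w['image'],(400,300))[:,:] if 0 else cv2.copyMakeBorder(cv2.resize(w['image'],(400,300)),0,136,0,0,0)])[:,:,::-1])
E
```

```text
2.875 [ 0.19408071  0.02826686 -1.02619115 -0.16316484 -0.40295773  2.00267253] [-0.85139994 -0.80479567  0.01233662]
[-0.02, -0.0344, 0.0206, -0.0268, 0.0133, 0.0065]
```

View pics/dry.png

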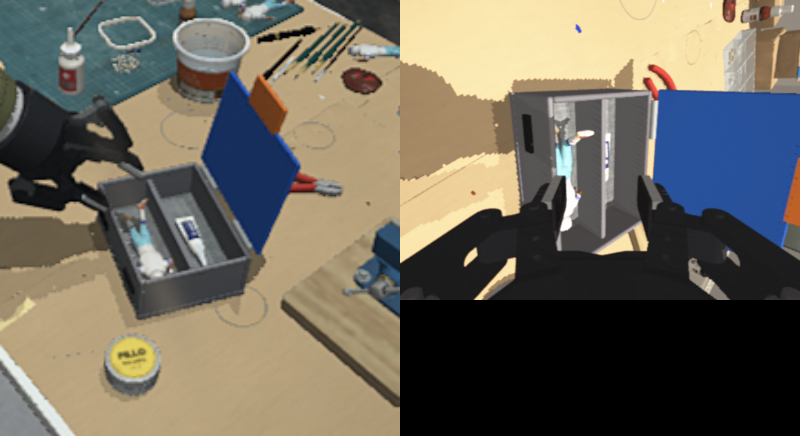

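The fingers have reached the front of the case, with the case, lid and tin untouched. But j3 sits at its limit, so α=0.8 can't be reached. I'll check α=0.6.

```bash
python3 - <<'E'
from go import *
T=at(-.05,.6,.023,.0325); print(T[0],rel(T))
E
```

```text
[0.51298303 0.04713189 0.05322072] [-0.0188, -0.0342, 0.0301, 0.1716, 0.0151, 0.0049]
```

Emit:
creep_tool --rows "-0.019,-0.034,0.015,0.17,0.015,0.005 | -0.019,-0.034,0.03,0.172,0.015,0.005 | -0.019,-0.034,0.03,0.172,0.015,0.005 | -0.019,-0.034,0.03,0.172,0.015,0.005"

```text
clock: 3.48
tcp_pos: [0.5133, 0.0467, 0.0541]
orientation: [0.245, 0.792, 0.534, 0.166]
wrist_force: [-0.5, 1.2, -0.2]
finger_gap: 0.0448
grip_force: 0.0
```

```bash
python3 - <<'E'
from go import *
s=env.get_state(); print(s['joint_pos'],s['wrist_force'])
T=at(-.05,.6,.023,.0325); print(rel(T))
# next: above tab, alpha 0, lid centred between fingers
M=pose(lidpt(1.75,.153,0,.003),0,-.05,0)
print('abovetab',M[0],rel(M)); B=T[0]-.0*M[0]
U=(np.array([.47,.07,.27]),M[1]); print('up',rel(U))
E
```

```text
[ 0.08380064  0.07709636 -0.97761744 -0.03359638 -0.2574964   1.96614131] [-0.45604166  1.20380721 -0.2033647 ]
[0.0003, -0.0008, 0.0005, 0.0013, 0.0002, -0.0017]
abovetab [ 0.64586386 -0.00636993  0.26101511] [0.0007, 0.2348, -0.0898, 0.6013, -0.0003, -0.0017]
up [0.0056, 0.0819, -0.2057, 0.6013, -0.0003, -0.0017]
```

Emit:
creep_tool --rows "0.0056,0.082,-0.206,0.601,0,-0.002 | 0.0056,0.082,-0.206,0.601,0,-0.002 | 0.0056,0.082,-0.206,0.601,0,-0.002 | 0.0056,0.082,-0.206,0.601,0,-0.002 | 0.0056,0.082,-0.206,0.601,0,-0.002 | 0.0007,0.235,-0.09,0.601,0,-0.002 | 0.0007,0.235,-0.09,0.601,0,-0.002 | 0.0007,0.235,-0.09,0.601,0,-0.002"

```text
clock: 4.47
tcp_pos: [0.646, -0.0056, 0.2622]
orientation: [0.001, 0.828, 0.56, 0.001]
wrist_force: [1.1, 0.3, 1.3]
finger_gap: 0.0453
grip_force: 0.0
```

```bash
python3 - <<'E'
from go import *
M=pose(lidpt(1.75,.153,0,.003),0,.02,0)
print(M[0],rel(M),cur()[0])
E
```

```text
[ 0.64586386 -0.00636993  0.19101511] [-0.0009, 0.0, 0.0712, 0.0022, -0.0008, 0.0017] [ 0.6459986  -0.00555133  0.26220095]
```

Emit:
creep_tool --rows "0,0,0.03,0,0,0 | 0,0,0.06,0,0,0 | 0,0,0.073,0,0,0 | 0,0,0.073,0,0,0"

```text
clock: 4.97
tcp_pos: [0.6438, -0.0049, 0.1879]
orientation: [-0.0, 0.828, 0.56, -0.0]
wrist_force: [-0.4, 0.5, 0.3]
finger_gap: 0.0456
grip_force: 0.0
```

```bash
python3 - <<'E'
from go import *
p=viewer.read_camera("scene"); w=viewer.read_camera("wrist")
cv2.imwrite('pics/str.png',np.hstack([cv2.resize(p['image'][110:310,270:450],(390,433)),cv2.copyMakeBorder(cv2.resize(w['image'],(400,300)),0,133,0,0,0)])[:,:,::-1])
E
```

```text
(no output)
```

View pics/str.png

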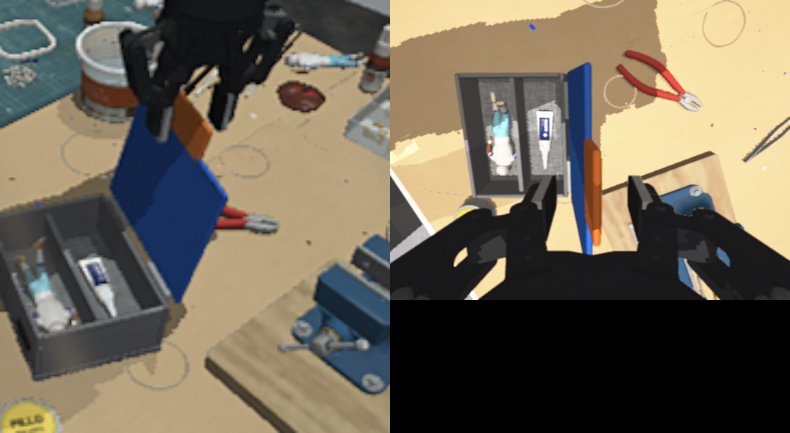

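The front finger is in front of the tab and the rear finger behind it. In the wrist view the tab, at about (597,190), lies between the pads at x≈548 and 638. Next comes the slow tipping move.

```bash
python3 - <<'E'
from go import *
print(rel(at(1.25,.1,.022)),rel(at(1.15,.2,.022)))
E
```

```text
[-0.0007, -0.0522, 0.003, -0.0972, -0.0008, 0.0011] [-0.0007, -0.0647, 0.0059, -0.1972, -0.0009, 0.001]
```

Emit:
creep_tool --rows "0,-0.01,0,0,0,0 | 0,-0.02,0.001,-0.03,0,0 | 0,-0.029,0.002,-0.05,0,0 | 0,-0.037,0.003,-0.07,0,0 | 0,-0.045,0.003,-0.09,0,0 | 0,-0.052,0.004,-0.12,0,0 | 0,-0.059,0.005,-0.16,0,0 | 0,-0.065,0.006,-0.2,0,0"

```text
clock: 6.08
tcp_pos: [0.584, 0.0191, 0.1835]
orientation: [0.084, 0.824, 0.557, 0.057]
wrist_force: [0.4, -0.2, 0.5]
finger_gap: 0.0446
grip_force: 0.0
```

```bash
cat >> go.py <<'E'
def look(name=None):
    p=viewer.read_camera("scene"); b=nets.outline_of("case_lid",p)
    out=None
    if b:
        r=b[0]['region'].astype(float)
        im=p['image'].astype(int); bl=((im[...,2]>im[...,0]+40)&(im[...,2]>im[...,1]+30)|((im[...,0]>140)&(im[...,2]<90)&(im[...,1]<120)))
        sc=[(-(np.minimum(render(v,p,t,[]),r).sum()/np.maximum(render(v,p,t,[]),r).sum()),t) for t in np.arange(0,1.8,.05)]
        out=(min(sc),b[0]['confidence'])
    if name: cv2.imwrite(name,cv2.resize(p['image'][100:340,200:440],(600,600))[:,:,::-1])
    s=env.get_state(); print('clock',s['clock'],'theta',out,'F',s['wrist_force'].round(2),'tcp',s['tcp_pos'].round(4))
E
python3 -c "
from go import *
look('pics/c1.png'); print(rel(at(1.15,.2,.022)))"
```

```text
clock 6.175 theta ((np.float64(-0.9245906104245395), np.float64(1.4000000000000001)), 0.61) F [ 0.3  -0.64 -0.39] tcp [0.5828 0.0196 0.1832]
[-0.0006, 0.0024, -0.0001, 0.0019, -0.0011, 0.0015]
```

View pics/c1.png

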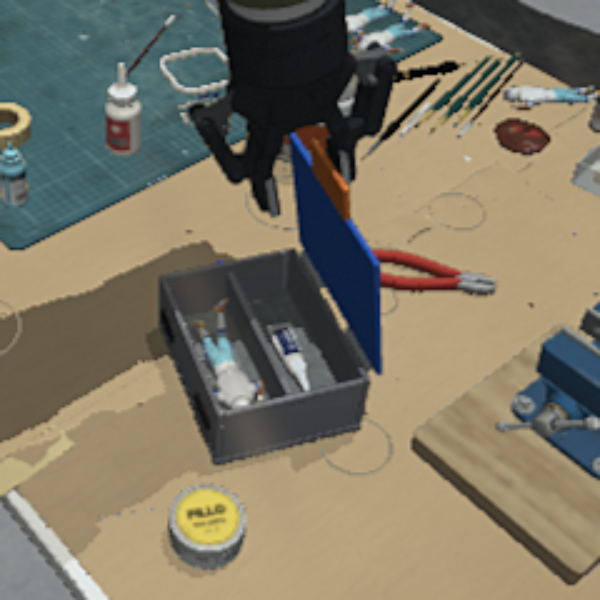

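The lid is past upright (θ≈1.4, tab at (330,175)) and still touching the rear finger, with the front finger at (265,200) ready for it. I hold still so the lid can fall onto the front finger.

Emit:
creep_tool --rows "0,0,0,0,0,0 | 0,0,0,0,0,0 | 0,0,0,0,0,0 | 0,0,0,0,0,0 | 0,0,0,0,0,0 | 0,0,0,0,0,0"

```text
clock: 6.92
tcp_pos: [0.5844, 0.0187, 0.182]
orientation: [0.083, 0.824, 0.557, 0.056]
wrist_force: [0.5, 1.0, -0.8]
finger_gap: 0.0449
grip_force: 0.1
```

```bash
python3 -c "
from go import *
look()
for th,a in((1.0,.25),(.9,.3)): print(rel(at(th,a,.022)))"
```

```text
clock 7.025 theta ((np.float64(-0.6141137855579869), np.float64(1.1500000000000001)), 0.76) F [-0.3  -0.03 -0.01] tcp [0.5844 0.0187 0.1821]
[-0.0003, -0.02, 0.0039, -0.0492, -0.0004, 0.0005]
[-0.0003, -0.033, 0.0089, -0.0992, -0.0004, 0.0005]
```

Caught: the lid rests at θ≈1.15. Now I lower it to 0.9 and dwell briefly so step 1 counts.

Emit:
creep_tool --rows "0,-0.006,0.001,-0.015,0,0 | 0,-0.012,0.002,-0.03,0,0 | 0,-0.018,0.004,-0.045,0,0 | 0,-0.024,0.006,-0.06,0,0 | 0,-0.029,0.008,-0.08,0,0 | 0,-0.033,0.009,-0.1,0,0 | 0,-0.033,0.009,-0.1,0,0 | 0,-0.033,0.009,-0.1,0,0"

```text
clock: 8.02
tcp_pos: [0.5564, 0.0302, 0.1671]
orientation: [0.124, 0.819, 0.554, 0.084]
wrist_force: [-1.0, -0.3, 1.0]
finger_gap: 0.0449
grip_force: 0.3
```

```bash
python3 -c "
from go import *
look('pics/c2.png')
for th,a,h in((.8,.35,.0275),(.7,.4,.0325),(.6,.43,.0325),(.5,.46,.0325)): print(rel(at(th,a,.022,h)))"
```

```text
clock 8.125 theta ((np.float64(-0.875898649833421), np.float64(0.9)), 0.57) F [-0.29  0.69 -0.03] tcp [0.5566 0.0301 0.1671]
[-0.0004, -0.0085, 0.0049, -0.0486, -0.0006, 0.0002]
[-0.0005, -0.0158, 0.0105, -0.0986, -0.0007, 0.0002]
[-0.0005, -0.0278, 0.0183, -0.1286, -0.0007, 0.0002]
[-0.0005, -0.0388, 0.0273, -0.1586, -0.0007, 0.0002]
```

View pics/c2.png

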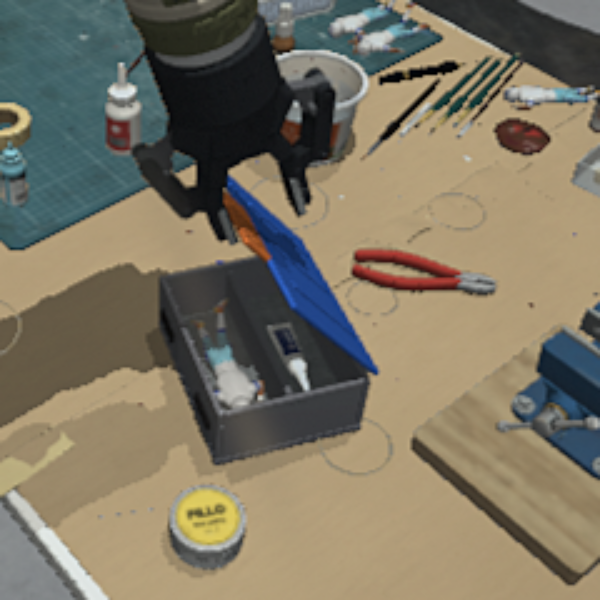

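The lid rests on the front finger at θ≈0.9 (tab at (245,225), fingertip at (230,235)), matching the model. I widen the fingers to 65 mm while lowering further.

Emit:
creep_tool --rows "0,-0.003,0.002,-0.02,0,0 | 0,-0.006,0.004,-0.04,0,0 | 0,-0.01,0.007,-0.06,0,0 | 0,-0.014,0.01,-0.08,0,0 | 0,-0.018,0.012,-0.1,0,0 | 0,-0.022,0.015,-0.11,0,0 | 0,-0.026,0.017,-0.12,0,0 | 0,-0.028,0.018,-0.13,0,0" --finger_gap 0.065

```text
clock: 9.12
tcp_pos: [0.5361, 0.0382, 0.141]
orientation: [0.177, 0.809, 0.547, 0.12]
wrist_force: [0.3, -0.2, -0.3]
finger_gap: 0.0649
grip_force: 0.2
```

```bash
python3 -c "
from go import *
look()
for th,a in((.5,.46),(.4,.5),(.3,.53),(.2,.56)): print(rel(at(th,a,.022,.0325)))"
```

```text
clock 9.225 theta ((np.float64(-0.931824880404471), np.float64(0.6000000000000001)), 0.64) F [-0.92  0.26 -0.39] tcp [0.5357 0.0383 0.1409]
[-0.0003, -0.0107, 0.0076, -0.0294, -0.0005, 0.0008]
[-0.0003, -0.0217, 0.016, -0.0694, -0.0005, 0.0008]
[-0.0003, -0.0319, 0.0258, -0.0994, -0.0005, 0.0008]
[-0.0003, -0.041, 0.0366, -0.1294, -0.0005, 0.0007]
```

Right on the model at 0.6. Continuing to about 0.22.

Emit:
creep_tool --rows "0,-0.005,0.004,-0.015,0,0 | 0,-0.011,0.008,-0.03,0,0 | 0,-0.016,0.012,-0.05,0,0 | 0,-0.022,0.016,-0.07,0,0 | 0,-0.027,0.021,-0.085,0,0 | 0,-0.032,0.026,-0.1,0,0 | 0,-0.036,0.03,-0.115,0,0 | 0,-0.039,0.034,-0.125,0,0"

```text
clock: 10.22
tcp_pos: [0.516, 0.0462, 0.0935]
orientation: [0.227, 0.797, 0.538, 0.154]
wrist_force: [-0.8, 0.8, 1.0]
finger_gap: 0.0648
grip_force: 0.7
```

```bash
python3 -c "
from go import *
look('pics/c3.png')
for th,a in((.15,.58),(.1,.59),(.05,.6),(0,.6),(-.05,.6)): print(rel(at(th,a,.022,.0325)))
print(env.get_state()['joint_pos'])"
```

```text
clock 10.325 theta ((np.float64(-0.8803960396039604), np.float64(0.25)), 0.76) F [-1.27  0.15 -0.06] tcp [0.5154 0.0462 0.0929]
[0.0, -0.0061, 0.007, -0.0257, -0.0001, 0.001]
[0.0, -0.0107, 0.0126, -0.0357, -0.0001, 0.001]
[0.0, -0.0151, 0.0184, -0.0457, -0.0001, 0.001]
[0.0, -0.0193, 0.0248, -0.0457, -0.0001, 0.001]
[0.0, -0.0232, 0.0314, -0.0457, -0.0001, 0.001]
[ 0.06763051  0.00675563 -0.87517044  0.18040758 -0.23113707  1.95989259]
```

View pics/c3.png

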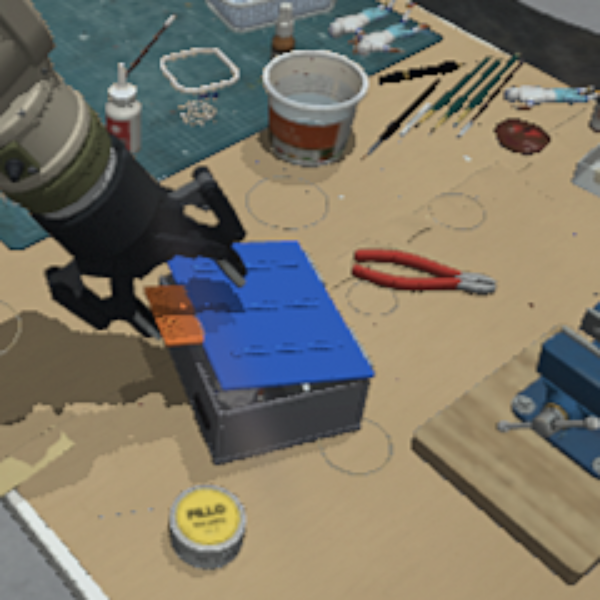

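θ≈0.22: the tab at (175,310) rests on the lower finger, and the rear finger is well above the lid. I go down to about 0.08 and dwell.

Emit:
creep_tool --rows "0,-0.002,0.002,-0.01,0,0 | 0,-0.004,0.005,-0.02,0,0 | 0,-0.006,0.007,-0.026,0,0 | 0,-0.008,0.01,-0.03,0,0 | 0,-0.01,0.012,-0.035,0,0 | 0,-0.011,0.013,-0.036,0,0 | 0,-0.011,0.013,-0.036,0,0 | 0,-0.011,0.013,-0.036,0,0"

```text
clock: 11.32
tcp_pos: [0.5136, 0.0471, 0.0767]
orientation: [0.241, 0.793, 0.536, 0.163]
wrist_force: [-5.2, 3.0, 0.3]
finger_gap: 0.0647
grip_force: 2.5
```

```bash
python3 -c "
from go import *
look()
for th,a in((.05,.6),(0,.6),(-.05,.6),(-.08,.6)): print(rel(at(th,a,.022,.0325)))"
```

```text
clock 11.425 theta ((np.float64(-0.8555725511367045), np.float64(0.1)), 0.81) F [-6.43  3.01  0.75] tcp [0.5136 0.0471 0.0768]
[-0.0002, -0.005, 0.0056, -0.0095, -0.0005, 0.0008]
[-0.0002, -0.0095, 0.0118, -0.0095, -0.0005, 0.0008]
[-0.0002, -0.0136, 0.0182, -0.0095, -0.0005, 0.0008]
[-0.0002, -0.0159, 0.0222, -0.0095, -0.0005, 0.0008]
```

The wrist force is about 7 N along the lid's plane: friction has the lid propped against the hinge. I ease straight back a few mm.

Emit:
creep_tool --rows "0,-0.0012,-0.0008,0,0,0 | 0,-0.0025,-0.0017,0,0,0 | 0,-0.0025,-0.0017,0,0,0"

```text
clock: 11.8
tcp_pos: [0.5125, 0.0481, 0.0782]
orientation: [0.242, 0.792, 0.535, 0.164]
wrist_force: [-0.9, -0.6, -0.3]
finger_gap: 0.0651
grip_force: 0.2
```

```bash
python3 -c "
from go import *
look()"
```

```text
clock 11.9 theta ((np.float64(-0.8854160462207398), np.float64(0.1)), 0.84) F [ 0.13 -0.22 -0.82] tcp [0.5122 0.0481 0.0779]
```

Emit:
creep_tool --rows "0,-0.001,0.001,0,0,0 | 0,-0.0022,0.002,0,0,0 | 0,-0.0034,0.0035,0,0,0 | 0,-0.0045,0.005,0,0,0 | 0,-0.0056,0.006,0,0,0 | 0,-0.0068,0.0075,0,0,0 | 0,-0.0068,0.0075,0,0,0"

```text
clock: 12.78
tcp_pos: [0.5101, 0.0487, 0.0672]
orientation: [0.242, 0.793, 0.536, 0.163]
wrist_force: [-0.4, 0.2, -0.3]
finger_gap: 0.065
grip_force: 0.1
```

```bash
python3 -c "
from go import *
look()
for th,a in((.05,.6),(0,.6),(-.05,.6)): print(rel(at(th,a,.022,.0325)))"
```

```text
clock 12.875 theta ((np.float64(-0.8452983698674237), np.float64(0.05)), 0.84) F [-0.13  0.48  0.47] tcp [0.5101 0.0487 0.0673]
[-0.0004, 0.0034, -0.0002, -0.0081, -0.0006, 0.0003]
[-0.0004, -0.001, 0.006, -0.0081, -0.0006, 0.0003]
[-0.0004, -0.0052, 0.0125, -0.0081, -0.0006, 0.0003]
```

Emit:
creep_tool --rows "0,-0.001,0.001,0,0,0 | 0,-0.0022,0.002,0,0,0 | 0,-0.0034,0.0035,0,0,0 | 0,-0.0045,0.005,0,0,0 | 0,-0.006,0.006,0,0,0 | 0,-0.0075,0.0075,0,0,0 | 0,-0.0085,0.0075,0,0,0"

```text
clock: 13.75
tcp_pos: [0.5073, 0.0498, 0.0561]
orientation: [0.241, 0.793, 0.536, 0.163]
wrist_force: [0.2, -0.0, 0.4]
finger_gap: 0.0648
grip_force: 0.0
```

```bash
python3 -c "
from go import *
look('pics/c4.png')"
```

```text
clock 13.85 theta ((np.float64(-0.8373378849548485), np.float64(0.05)), 0.84) F [0.45 0.26 0.42] tcp [0.5072 0.0498 0.0561]
```

View pics/c4.png

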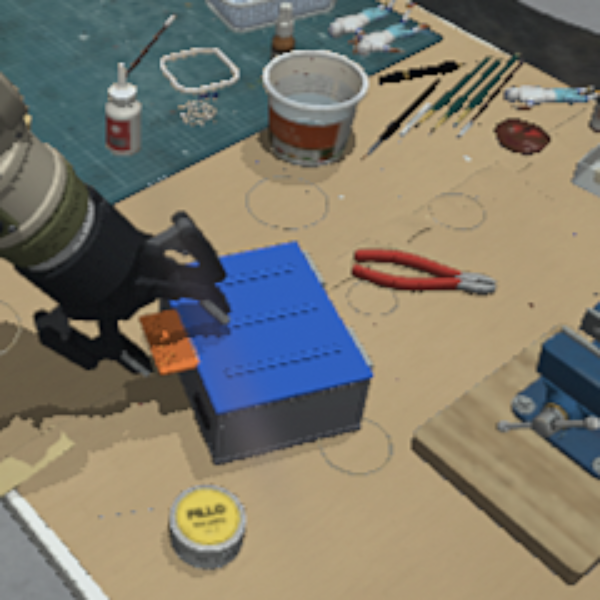

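Shut: the lid lies flush and there is no contact force. I withdraw along the finger direction.

Emit:
creep_tool --rows "0,-0.001,-0.01,0,0,0 | 0,-0.001,-0.025,0,0,0 | 0,-0.001,-0.045,0,0,0 | 0,-0.001,-0.07,0,0,0 | 0,-0.001,-0.1,0,0,0 | 0,-0.001,-0.12,0,0,0 | 0,-0.001,-0.12,0,0,0"

```text
clock: 14.72
tcp_pos: [0.445, 0.0756, 0.1574]
orientation: [0.242, 0.792, 0.535, 0.165]
wrist_force: [0.9, -0.8, 0.2]
finger_gap: 0.0652
grip_force: 0.0
```

```bash
python3 -c "
from go import *
look('pics/c5.png')
p=viewer.read_camera('scene'); r=nets.outline_of('case_lid',p)[0]['region'].astype(float)
for t in (0,.02,.05,.08): m=render(v,p,t,[]); print(t,np.minimum(m,r).sum()/np.maximum(m,r).sum())"
```

```text
clock 14.825 theta ((np.float64(-0.9488622355005729), np.float64(0.05)), 0.79) F [ 0.39  0.36 -0.37] tcp [0.4446 0.0751 0.1555]
0 0.955834032687083
0.02 0.9612202614846038
0.05 0.9445796507407882
0.08 0.9131866739855593
```

View pics/c5.png

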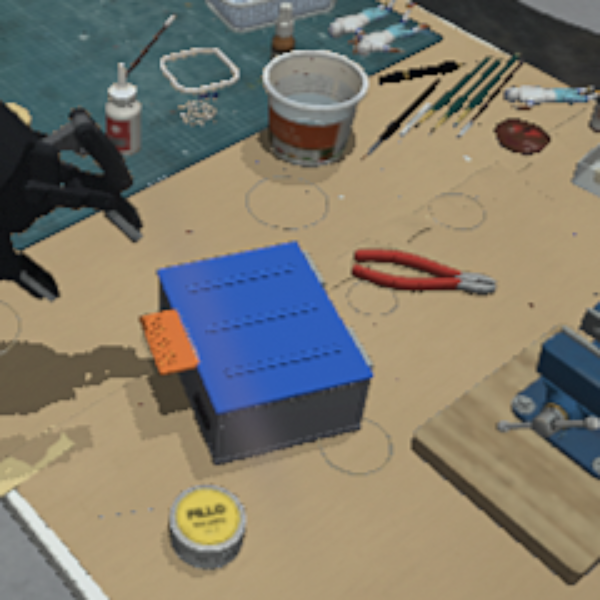

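The case is shut flush, with the tab at (170,342). The gripper is clear, and the tin and bottles are where they were. Handing in.

```bash
python3 -c "
from workcell import env
print(env.hand_in())"
```

```text
the job is handed in; nothing more can be done
None
```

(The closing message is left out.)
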